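# Stack two shaft collars on a fixture post and lock them in with the swing washer

### The job

Stack the two loose steel collars on the stepped post of the fixture: first the wide collar, down flat on the base plate, then the narrow collar, down flat on top of the wide one. Then swing the fixture's slotted arm shut until its slot surrounds the post above the stack, let go, and leave the loose battery and spanner lying where they are.

Things in the scene. Friction and masses are not known exactly. Their poses are not given: they have to be found in the camera images.
- fixture: Fixed dark steel plate, 145 x 84 x 12 mm, with a stepped aluminium post and a pivot pillar. Origin on the post's axis at the plate's underside, on the worktop; z up, x from the post to the pillar 70 mm away; the plate spans x = -48 to +97 mm, y = +-42 mm. Low bolt heads (4 mm) at its corners.
- post_foot (a point): Point on the post's axis at the plate's top face, 12 mm above the worktop; axes as the fixture's. Heights above the worktop: post 28 mm in diameter from 12 to 24 mm, cone to 16 mm diameter at 31 mm, straight 16 mm diameter to 61 mm, cone to a 7 mm wide tip at 70 mm.
- pivot (a point): The swing arm's vertical pivot axis, at the height of the arm's underside, 56 mm above the worktop; axes as the fixture's. Pillar 20 mm in diameter, the arm's bolt on it reaches 68 mm above the worktop.
- swing (a joint): Angle of the swing arm about the pivot, rad: 0 = shut against its stop, arm pointing from the pivot over the post (the fixture's -x), post in its slot; grows as it opens, counter-clockwise seen from above (at 1.57 it points to the fixture's -y), to 1.9. It stays where it is left and turns lightly (friction 0.04 N m).
- swing_pin (a point): Middle of the arm's upright black handle pin: 12 mm in diameter, 30 mm tall on the arm's top face (15 mm above and below this point), 105 mm from the pivot axis. Arm: flat steel bar 56 to 62 mm above the worktop, 30 to 38 mm wide, reaching 118 mm from the pivot; its slot, 19 mm wide, 70 mm from the pivot, opens on the side that leads as it shuts.
- wide_collar_mid (a point): Centre (on the axis, half-way up) of the wide steel collar, which lies flat and loose on the worktop: outside 50 mm, bore 31 mm, 22 mm high, about 0.2 kg. z is its axis. When home its centre is 23 mm above the worktop.
- narrow_collar_mid (a point): Centre (on the axis, half-way up) of the narrow steel collar, which lies flat and loose on the worktop: outside 36 mm, bore 19.5 mm, 20 mm high, about 0.11 kg. z is its axis. When home on the wide collar its centre is 44 mm above the worktop, its top 2 mm below the arm.
- battery_9v: Bystander: loose small block battery, 49 x 27 x 18 mm, lying on the worktop between the two collars; origin at its underside, x along its length.
- spanner_8: Bystander: loose small steel spanner, 124 x 21 x 6 mm, lying flat on the robot's side of the collars; origin at its underside, x along its length.
Things that resemble listed ones, but are neither listed nor needed, are in the scene too. There is more than one size of the fixture; the one meant has the size given above.

How it is judged:
By the outcome, as a careful person would: the job done as asked, in the order asked, and still so for the second after the job is handed in, with the robot touching nothing.
It also fails if it takes over 72 s, if anything falls off the work surface, if the arm or the gripper's body presses on something with over 40 N, if the wrist force passes 120 N, or if a joint passes its speed limit or range.

### The arm

A 6-joint arm with a two-finger parallel gripper is mounted at the origin on a cart in front of the work surface, level with it; the furniture and walls round the work are solid. World frame = base frame: x ahead of the robot, y to its left, z up, the work surface at z = 0. Lengths are in m, angles in rad, forces in N, time in s.
With the tool pointing down it reaches from about 0.3 to 0.75 m from the base axis. Payload 8.5 kg.
Tool frame: the origin (TCP) lies midway between the tips of the shut fingers; the grasp point (between the pads) lies 19 mm behind it (pinch_z is the distance from the TCP to the grasp point, in m); y points along the fingers, z is the direction in which the jaws open and shut, and the axes are right-handed (so a half turn about y gives the same grasp; the last joint's range is limited). The gripper opens to 88 mm and grips with 3 to 60 N. Pads are 18 mm wide; open, the fingers measure 123 mm over their backs; the gripper's body (75 mm by 187 mm) begins 45 mm behind the grasp point.
Start: joints at [1.051, 0.381, 1.297, -0, 1.464, -0.215], TCP at [0.165, 0.525, 0.239] pointing down, gripper open.
Joint ranges: [-3.11, 3.11], [-0.89, 2.33], [0.22, 2.48], [-1.42, 4.56], [0.17, 2.85], [-2.88, 2.88]. Speed limits (rad/s): [2.39, 2.39, 3.14, 3.14, 3.14, 3.14].

### API

Orientations are given as a unit quaternion [w, x, y, z].
In Python, from rig import * gives the robot as it stands.
- The arm moves only by the tool move_arm, never from a script. Its argument "deltas" is text: rows parted by semicolons, each of 5 numbers parted by spaces: the finger opening in mm, from 0 to 88.1, then the shift along the tool's x, y, z in mm, then the turn about the tool's y in degrees. In form: jaw x y z spin; .... A call has 1 to 20 rows; each row shifts and turns the commanded pose from where the row before left it, along the tool's axes as they then stand; what a row does not reach is not made up. A row lasts 1/10 s, in which the tool goes at most 50 mm and 8.59 degrees, less where a joint would pass 70% of its speed; a pose out of reach is approached as far as the arm can. A call is refused whole if a number of a shift passes 50 or a number of a turn 8.59, either way. A call with a gripper value outside its range is refused whole. The fingers move at their own pace and stop on an object; "newtons" is the grip in N (left out, the last holds). Time passes only in rows, so rows that do not move let the fingers close. It gives the time, the measured TCP pose, the force and the opening at its end, in the units of the state.
- get_state(): the state, without advancing time (a new reading comes with each control period).
- capture(name): name is "scene" or "top" or "wrist"; returns the picture (420x560x3 uint8, red, green, blue); there is no depth.
- camera_model(name): a dict with "vertical_fov" (degrees; the focal length in pixels is half the picture's height over the tangent of half this angle, whatever the lens; pixels are square), "cx", "cy" (the principal point, pixels), "D" ([k1, k2, p1, p2, k3] as OpenCV has them; the pictures are not rectified), "extrinsics" (4x4, takes a point from camera to world coordinates). Camera axes: x right, y up, looking along -z (the intrinsics and any distortion apply to the point x, -y, -z); pixel columns grow to the right and rows downward; lengths in m; the calibration is good to about 2 mm. A picture is of the moment at which its call begins: read the wrist's pose just before it. camera_model takes no time and is no camera call; for the wrist camera it gives the pose at the moment of the call.
- job_done(): hands the job in, once; it reports no verdict.
The state is a dict: "time": time; "joint_pos": joint angles; "dq": joint speeds; "tau": joint torques, N m; "eef_pos": TCP position; "eef_rot": TCP orientation; "contact_force": force on the tool from outside, world axes, zero at the start; "torque": the same for the moment, N m; "finger_gap": opening from 0.0 (shut) to 1.0 (fully open).
Only numpy, scipy, OpenCV 4.12 (cv2) and the standard library are available. Lean on these libraries where they do the work, as an engineer would, in place of code of your own. Each camera call takes 0.05 s, during which the arm holds its last target. There are 200 camera calls.

## Working session

There is one attempt and no reset: what is moved stays moved. The work goes in short steps, Python scripts to look and compute and a tool call to move; the robot and the scene stay as the last step left them, time stands still between calls to the robot, and variables do not carry over. Pictures are saved under pics/ and viewed, about 8 in all and at most 12, crops included, and the job is handed in when it is done.

Besides the shell and the picture viewer there is one more tool, called as name(argument=value, ...) on one line, values as JSON. move_arm: Moves the arm, as the interface text tells. Its arguments: {"type":"object","properties":{"deltas":{"type":"string"},"newtons":{"type":"number"}},"required":["deltas"]}

```bash
mkdir -p pics; ls
python3 - <<'E'
from rig import *
import cv2
for n in("scene","top"):
    cv2.imwrite(f"pics/{n}0.png",cv2.resize(capture(n),(784,588),interpolation=cv2.INTER_CUBIC)[:,:,::-1])
    m=camera_model(n);print(n,m)
print(get_state())
E
```

```text
pics
scene {'vertical_fov': 47.94982337385083, 'cx': 282.18854097947934, 'cy': 203.44997454474668, 'D': array([-0.13738329,  0.        ,  0.        ,  0.        ,  0.        ]), 'extrinsics': array([[ 0.55773168,  0.62426814, -0.54701432,  0.00317138],
       [-0.83001945,  0.42087052, -0.36597229, -0.3037811 ],
       [ 0.00175736,  0.65814686,  0.75288752,  0.75959188],
       [ 0.        ,  0.        ,  0.        ,  1.        ]])}
top {'vertical_fov': 47.08339411464754, 'cx': 280.0532658176473, 'cy': 204.43171397508914, 'D': array([0.00810504, 0.        , 0.        , 0.        , 0.        ]), 'extrinsics': array([[ 0.01750867,  0.99282747, -0.11826689,  0.34216855],
       [-0.99982757,  0.01811725,  0.00407257,  0.01929553],
       [ 0.00618603,  0.11817519,  0.99297349,  1.20929364],
       [ 0.        ,  0.        ,  0.        ,  1.        ]])}
{'time': 0.1, 'joint_pos': array([ 1.05071091e+00,  3.81132199e-01,  1.29808479e+00, -3.16771806e-05,
        1.46359467e+00, -2.15270580e-01]), 'dq': array([ 3.11320234e-04, -5.96332337e-04, -2.77464251e-03, -1.58160897e-03,
        2.84704340e-04,  7.25842260e-05]), 'tau': array([ 2.92684250e-03, -4.38647711e+01, -2.24912131e+01,  7.13715353e-02,
        3.42539640e-02, -9.28088070e-05]), 'eef_pos': array([0.16494521, 0.52445015, 0.23823138]), 'eef_rot': array([-0.69850419,  0.69931655, -0.10749491,  0.10720586]), 'contact_force': array([-0.78228738, -0.51842665,  0.85267927]), 'torque': array([ 0.02566185, -0.00800373,  0.01639348]), 'finger_gap': 0.9983585990559893}
```

View pics/top0.png

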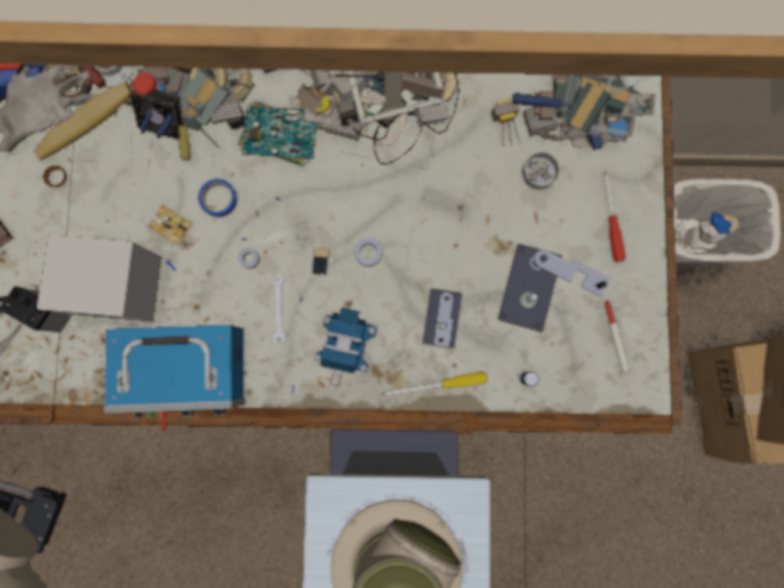

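View pics/scene0.png

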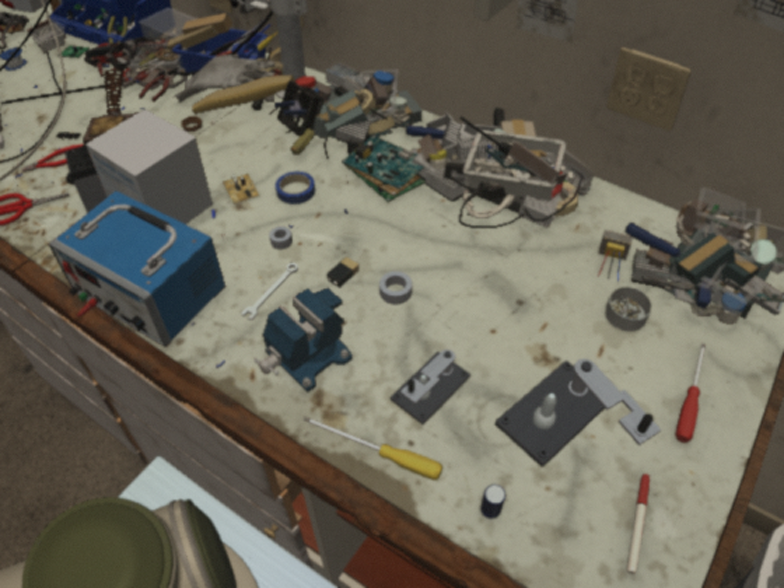

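Top view (784-px scale): wide collar at (368,252), narrow at (249,258), battery (320,260), spanner (280,308). The large fixture's post is near (528,300) and its arm is open to the right, with the pin at (601,285). The smaller fixture at (443,318) is the decoy.

```bash
cat > h.py <<'E'
from rig import *
import cv2, numpy as np
from scipy.spatial.transform import Rotation as R
def K(m):
    f=210/np.tan(np.radians(m["vertical_fov"]/2)); return np.array([[f,0,m["cx"]],[0,f,m["cy"]],[0,0,1.]])
def ray(m,uv):
    p=cv2.undistortPoints(np.array([[uv]],float),K(m),m["D"])[0,0]
    E=m["extrinsics"]; return E[:3,3],E[:3,:3]@[p[0],-p[1],-1]
def at(m,uv,z):
    o,d=ray(m,uv); return o+d*(z-o[2])/d[2]
def proj(m,P):
    E=m["extrinsics"]; c=(np.atleast_2d(P)-E[:3,3])@E[:3,:3]*[1,-1,-1]
    return cv2.projectPoints(c,np.zeros(3),np.zeros(3),K(m),m["D"])[0][:,0]
def rot(s): return R.from_quat(np.roll(s["eef_rot"],-1)).as_matrix()
def to_tool(P,spin=0):
    s=get_state(); return (rot(s).T@(np.array(P)-s["eef_pos"]))*1000
E
python3 - <<'E'
from h import *
m=camera_model("top");t=camera_model("scene");k=1/1.4
for n,u,z,v in[("wide",(368,252),.022,(396,286)),("narrow",(249,258),.02,(280.5,235)),("post tip",(528,299),.07,(550,397)),("pin",(602,285),.092,(648,419)),("pivot",(541,258),.065,(587,367)),("batt",(320,261),.018,(344,271)),("vise",(345,340),.07,(320,300))]:
    print(n,at(m,np.array(u)*k,z).round(3),at(t,np.array(v)*k,z).round(3))
s=get_state();r=rot(s);print(r.round(3))
w=camera_model("wrist");E=w["extrinsics"];print((r.T@(E[:3,3]-s["eef_pos"])).round(4));print((r.T@E[:3,:3]).round(3),w["vertical_fov"],w["D"],w["cx"],w["cy"])
E
```

```text
wide [0.544 0.058 0.022] [0.538 0.052 0.022]
narrow [0.53 0.27 0.02] [0.526 0.267 0.02 ]
post tip [ 0.46  -0.217  0.07 ] [ 0.459 -0.227  0.07 ]
pin [ 0.484 -0.336  0.092] [ 0.481 -0.34   0.092]
pivot [ 0.532 -0.24   0.065] [ 0.529 -0.247  0.065]
batt [0.527 0.144 0.018] [0.522 0.137 0.018]
vise [0.385 0.092 0.07 ] [0.424 0.101 0.07 ]
[[ 0.954 -0.001  0.3  ]
 [-0.3   -0.001  0.954]
 [-0.    -1.    -0.001]]
[-0.0794 -0.1459 -0.0006]
[[-0.001 -0.953 -0.302]
 [-0.     0.302 -0.953]
 [ 1.    -0.001 -0.   ]] 69.36849950710395 [0.01758291 0.         0.         0.         0.        ] 282.43852522500754 208.14011975375604
```

move_arm(deltas="66 36 0 -24 0;66 36 0 -24 0;66 36 0 -24 0;66 36 0 -24 0;66 36 0 -24 0;66 36 0 -24 0;66 36 0 -24 0;66 36 0 -24 0;66 36 5 -24 0;66 36 10 -24 0;66 36 20 -24 0;66 36 20 -24 0;66 36 20 -24 0;66 30 10 -20 0;66 0 0 0 0;66 0 0 0 0", newtons=25)

```text
time: 1.7
eef_pos: [0.5402, 0.0582, 0.1532]
eef_rot: [0.699, -0.699, 0.108, -0.107]
contact_force: [0.4, -0.4, 1.4]
finger_gap: 0.749
```

```bash
cat >> h.py <<'E'
def snap(n,cam="wrist"):
    m=camera_model(cam); im=capture(cam); np.save(f"pics/{n}.npy",im); np.save(f"pics/{n}_m.npy",m,allow_pickle=True)
    cv2.imwrite(f"pics/{n}.png",cv2.resize(im,(784,588),interpolation=cv2.INTER_CUBIC)[:,:,::-1]); s=get_state()
    print(s["time"],s["eef_pos"].round(4),rot(s)[:,2].round(3),s["joint_pos"].round(2)); return im,m
E
python3 - <<'E'
from h import *
im,m=snap("w1")
print(proj(m,[[.541,.055,.022]])*1.4)
E
```

```text
1.75 [0.54   0.0589 0.1537] [0.3   0.954 0.   ] [-0.11  0.45  1.45  0.    1.24 -1.38]
[[391.90528157 282.23726024]]
```

View pics/w1.png

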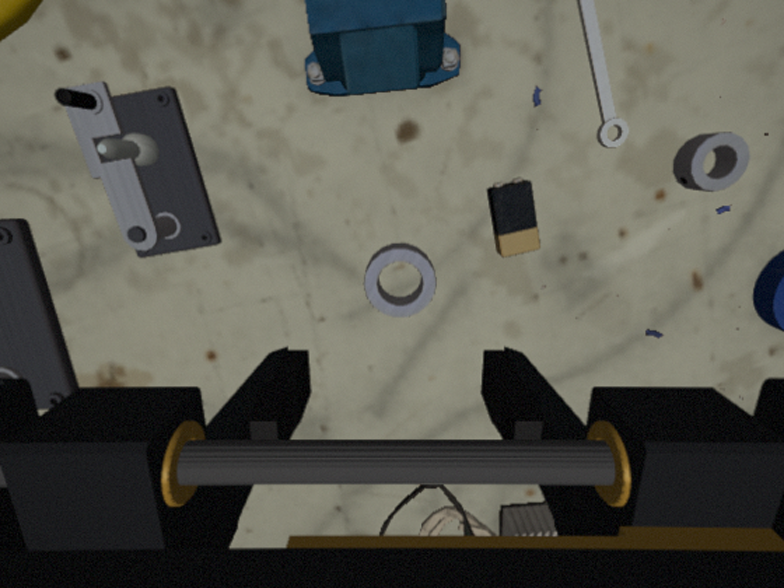

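Wrist view: wide collar's top ring centred at about (400,279), battery at (515,217), narrow collar at (718,161), spanner end at (613,132). I'll refine by fitting the projected rim circles to the image gradient.

```bash
cat >> h.py <<'E'
from scipy.optimize import minimize
def ringfit(im,m,p0,circles,span=.006):
    g=cv2.GaussianBlur(cv2.cvtColor(im,cv2.COLOR_RGB2GRAY).astype(np.float32),(0,0),.8)
    G=np.hypot(cv2.Sobel(g,5,1,0),cv2.Sobel(g,5,0,1)); a=np.linspace(0,2*np.pi,90)
    def cost(p):
        t=0
        for z,r in circles:
            uv=proj(m,np.c_[p[0]+r*np.cos(a),p[1]+r*np.sin(a),0*a+z]).astype(np.float32)
            t-=cv2.remap(G,uv[:,:1],uv[:,1:],cv2.INTER_LINEAR).mean()
        return t
    d=np.linspace(-span,span,25)
    b=min(((p0[0]+i,p0[1]+j) for i in d for j in d),key=cost)
    r=minimize(cost,b,method="Nelder-Mead",options=dict(xatol=1e-5,initial_simplex=[b,(b[0]+.0005,b[1]),(b[0],b[1]+.0005)]))
    return r.x,r.fun
def load(n): return np.load(f"pics/{n}.npy"),np.load(f"pics/{n}_m.npy",allow_pickle=True).item()
E
python3 - <<'E'
from h import *
im,m=load("w1")
u=np.array((400,279))/1.4; p=at(m,u,.022); f=ringfit(im,m,p,[(.022,.025),(.022,.0155)])
print(p,f,to_tool([*f[0],0]))
p=at(m,np.array((718,161))/1.4,.02); f=ringfit(im,m,p,[(.02,.018),(.02,.00975)])
print(p,f)
for q in((488,190),(530,180),(539,249),(500,255)): print(at(m,np.array(q)/1.4,.016).round(3))
E
```

```text
[0.54047197 0.06092742 0.022     ] (array([0.54370665, 0.05946082]), np.float64(-188.90794372558594)) [  3.49490238 153.71130276   1.6169737 ]
[0.52777355 0.27203558 0.02      ] (array([0.5285397 , 0.27319321]), np.float64(-222.09690856933594))
[0.502 0.133 0.016]
[0.504 0.16  0.016]
[0.55  0.156 0.016]
[0.546 0.13  0.016]
```

Run:
```python
from h import *
im,m=load("w1")
p=at(m,np.array((400,279))/1.4,.022)
for c in([(.022,.025)],[(.022,.0155)],[(0,.025)],[(.022,.025),(.022,.0155),(0,.025)]): print(c,ringfit(im,m,p,c))
v=im[170:232,250:322].copy();v=cv2.resize(v,None,fx=8,fy=8,interpolation=cv2.INTER_CUBIC)
o=v.copy();a=np.linspace(0,6.28,300)
for q,col in((p[:2],(255,0,0)),((.54371,.05946),(0,255,0))):
  for r in(.025,.0155):
    uv=(proj(m,np.c_[q[0]+r*np.cos(a),q[1]+r*np.sin(a),0*a+.022])-[250,170]+.5)*8
    cv2.polylines(o,[uv.astype(np.int32)],True,col,1)
cv2.imwrite("pics/c1.png",cv2.resize(np.hstack([v,o]),(800,344))[:,:,::-1])
```

```text
[(0.022, 0.025)] (array([0.5405395 , 0.06045185]), np.float64(-88.41053771972656))
[(0.022, 0.0155)] (array([0.5436041 , 0.05958169]), np.float64(-118.17961120605469))
[(0, 0.025)] (array([0.54390064, 0.05951048]), np.float64(-90.03411102294922))
[(0.022, 0.025), (0.022, 0.0155), (0, 0.025)] (array([0.54374659, 0.05949626]), np.float64(-278.23846435546875))
```

View pics/c1.png

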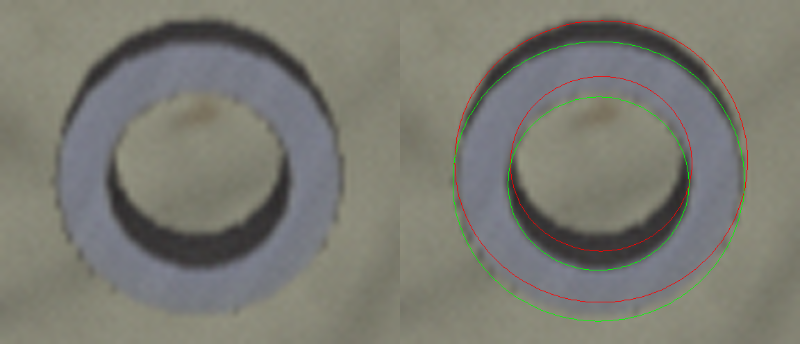

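Green (the fit) matches the top face, so the wide collar is at (0.5437, 0.0595). Now I descend and grasp.

move_arm(deltas="66 3.5 25 1.6 0;66 0 40 0 0;66 0 40 0 0;66 0 30 0 0;66 0 11 0 0;66 0 3.5 0 0;66 0 0 0 0;66 0 0 0 0")

```text
time: 2.55
eef_pos: [0.545, 0.0591, 0.0058]
eef_rot: [0.699, -0.699, 0.106, -0.108]
contact_force: [-0.4, -0.3, -0.4]
finger_gap: 0.751
```

move_arm(deltas="40 0 0 0 0;40 0 0 0 0;40 0 0 0 0;40 0 0 0 0;40 0 0 0 0", newtons=25)

```text
time: 3.05
eef_pos: [0.5447, 0.059, 0.005]
eef_rot: [0.699, -0.699, 0.107, -0.108]
contact_force: [-1.3, 1.3, 6.1]
finger_gap: 0.562
```

move_arm(deltas="40 0 -20 0 0;40 0 -45 0 0;40 0 -45 0 0;40 0 -45 0 0;40 7.3 -30 -39.5 0;40 7.3 0 -39.5 0;40 7.3 0 -39.5 0;40 7.3 0 -39.5 0;40 7.3 0 -39.5 0;40 7.3 0 -39.5 0;40 7.3 0 -39.5 0;40 7.3 0 -39.5 0;40 0 0 0 7.5;40 0 0 0 7.5;40 0 0 0 7.5;40 0 0 0 0;40 0 0 0 0;40 0 0 0 0")

```text
time: 4.85
eef_pos: [0.5051, -0.2598, 0.189]
eef_rot: [0.665, -0.665, 0.241, -0.241]
contact_force: [-0.4, 0.1, -2.9]
finger_gap: 0.559
```

Run:
```python
from h import *
im,m=snap("w2"); print(proj(m,[[.46,-.222,.07],[.53,-.244,.068],[.483,-.338,.092]])*1.4)
s=get_state();print(s["contact_force"],s["finger_gap"])
```

```text
4.9 [ 0.5051 -0.2598  0.1891] [ 0.641  0.768 -0.   ] [-0.68  0.45  1.33 -0.    1.36 -1.56]
[[397.05644315 191.7161249 ]
 [439.0527012  296.61517921]
 [277.71320073 345.2267168 ]]
[-0.2943672   0.6416259  -2.14441206] 0.5641640516712929
```

View pics/w2.png

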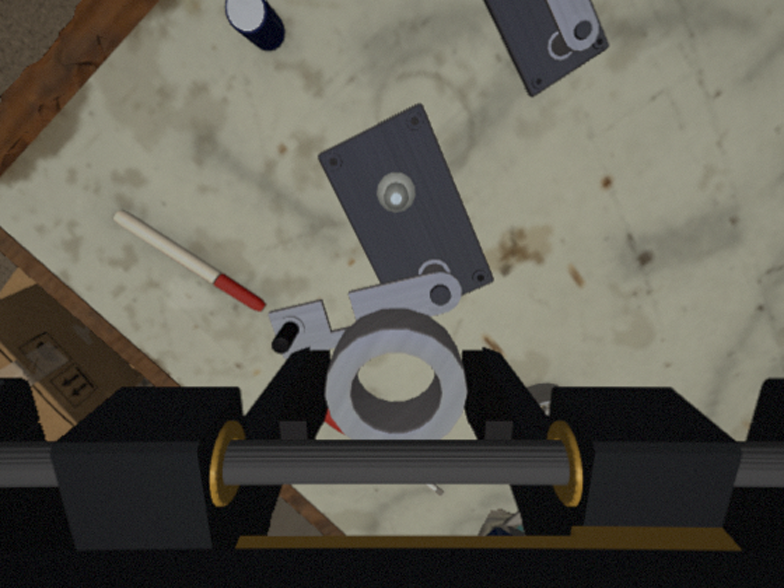

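The fixture is clear: post at (396,193), pivot at (440,294), pin top near (291,327), and the held collar centred at about (396,390). I'll fit the post and the held collar from this picture.

Run:
```python
from h import *
im,m=load("w2"); s=get_state()
for c in([(.024,.014)],[(.061,.008)],[(.07,.0035)],[(.012,.014)],[(.024,.014),(.012,.014),(.061,.008),(.07,.0035)]): print(c,ringfit(im,m,(.46,-.222),c,.008))
z=s["eef_pos"][2]-.005
for c in([(z+.022,.0155)],[(z,.0155)],[(z+.022,.025)],[(z+.022,.0155),(z,.0155),(z+.022,.025)]):
    r=ringfit(im,m,s["eef_pos"][:2],c,.005); print(r,to_tool([*r[0],z]).round(2))
print("piv",ringfit(im,m,at(m,np.array((440,294))/1.4,.062),[(.062,.019)],.004),at(m,np.array((440,294))/1.4,.068), at(m,np.array((291,327))/1.4,.092))
for q in((320,155),(421,104),(493,282)):print(at(m,np.array(q)/1.4,.012))
```

```text
[(0.024, 0.014)] (array([ 0.46231654, -0.2251995 ]), np.float64(-121.71600341796875))
[(0.061, 0.008)] (array([ 0.45790379, -0.2268025 ]), np.float64(-110.11656951904297))
[(0.07, 0.0035)] (array([ 0.46252654, -0.22522951]), np.float64(-185.11048889160156))
[(0.012, 0.014)] (array([ 0.46290063, -0.22567455]), np.float64(-126.1898193359375))
[(0.024, 0.014), (0.012, 0.014), (0.061, 0.008), (0.07, 0.0035)] (array([ 0.46245288, -0.22527938]), np.float64(-480.37738037109375))
(array([ 0.50367511, -0.25963155]), np.float64(-137.90554809570312)) [-1.19  5.   -0.82]
(array([ 0.50425053, -0.26021624]), np.float64(-122.18477630615234)) [-0.37  5.   -0.9 ]
(array([ 0.50431761, -0.26012559]), np.float64(-134.0196075439453)) [-0.38  5.   -0.79]
(array([ 0.50409398, -0.26003458]), np.float64(-372.1876220703125)) [-0.61  5.   -0.86]
piv (array([ 0.52575744, -0.24565107]), np.float64(-88.2108383178711)) [ 0.52896653 -0.24239929  0.068     ] [ 0.47945663 -0.32312248  0.092     ]
[ 0.4080731  -0.25095958  0.012     ]
[ 0.42837981 -0.17375055  0.012     ]
[ 0.56575948 -0.21087456  0.012     ]
```

move_arm(deltas="40 -27 0 0 0;40 -27 0 0 0;40 0 40 0 0;40 0 40 0 0;40 0 20 0 0;40 0 0 0 0;40 0 0 0 0;40 0 0 0 0")

```text
time: 5.7
eef_pos: [0.4645, -0.2257, 0.0906]
eef_rot: [-0.664, 0.665, -0.241, 0.242]
contact_force: [0.5, 0.2, -2.6]
finger_gap: 0.564
```

Run:
```python
from h import *
im,m=snap("w3"); s=get_state()
z=s["eef_pos"][2]-.005
print(s["contact_force"],ringfit(im,m,s["eef_pos"][:2],[(z+.022,.0155),(z,.0155),(z+.022,.025)],.004)[0])
for c in([(.07,.0035)],[(.061,.008)],[(.07,.0035),(.061,.008)],[(.07,.0035),(.061,.008),(.031,.008)]): print(ringfit(im,m,(.4625,-.2253),c,.004))
v=cv2.resize(im[200:400,130:430],(750,500),interpolation=cv2.INTER_CUBIC); cv2.imwrite("pics/c3.png",v[:,:,::-1])
```

```text
5.75 [ 0.4644 -0.2257  0.0906] [0.642 0.767 0.   ] [-0.68  0.48  1.61  0.    1.04 -1.56]
[ 0.18934134  0.10887479 -1.57957205] [ 0.46295541 -0.22567235]
(array([ 0.46243172, -0.22597082]), np.float64(-63.311885833740234))
(array([ 0.46757391, -0.22415694]), np.float64(-66.74031829833984))
(array([ 0.46248476, -0.22590395]), np.float64(-124.76693725585938))
(array([ 0.462883  , -0.22549456]), np.float64(-233.10910034179688))
```

View pics/c3.png

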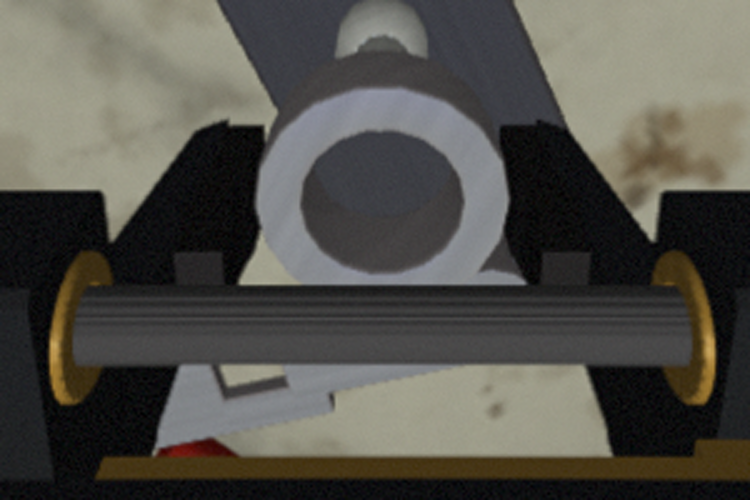

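move_arm(deltas="40 0 15 0 0;40 0 15 0 0;40 0 12 0 0;40 0 8 0 0;40 0 4 0 0;40 0 4 0 0;40 0 0 0 0;40 0 0 0 0")

```text
time: 6.55
eef_pos: [0.4639, -0.2253, 0.0315]
eef_rot: [-0.664, 0.665, -0.241, 0.242]
contact_force: [0.2, 0.4, -1.9]
finger_gap: 0.565
```

move_arm(deltas="40 0 4 0 0;40 0 4 0 0;40 0 3 0 0;40 0 2 0 0;40 0 0 0 0;40 0 0 0 0")

```text
time: 7.15
eef_pos: [0.4638, -0.2252, 0.0182]
eef_rot: [-0.665, 0.665, -0.242, 0.242]
contact_force: [-0.0, -0.5, -3.0]
finger_gap: 0.563
```

move_arm(deltas="40 0 1 0 0;40 0 0.5 0 0;40 0 0 0 0;64 0 0 0 0;64 0 0 0 0;64 0 0 0 0")

```text
time: 7.75
eef_pos: [0.4638, -0.2253, 0.0167]
eef_rot: [-0.665, 0.665, -0.242, 0.242]
contact_force: [0.2, -0.5, -0.1]
finger_gap: 0.726
```

move_arm(deltas="64 0 -20 0 0;64 0 -40 0 0;64 0 -45 0 0;64 0 -45 0 0;64 0 -20 0 0;64 0 0 0 0")

```text
time: 8.35
eef_pos: [0.4646, -0.2258, 0.1895]
eef_rot: [-0.664, 0.665, -0.24, 0.244]
contact_force: [0.4, 1.0, -1.2]
finger_gap: 0.725
```

Run:
```python
from h import *
s=get_state(); print(s["time"],s["eef_pos"],s["contact_force"]); im,m=snap("w4")
for h in(.030,.034,.038):print(h,ringfit(im,m,(.4625,-.2253),[(h,.025),(h,.0155)],.004))
```

```text
8.35 [ 0.4646447  -0.22582713  0.18947592] [ 0.36054975  0.95147869 -1.16286501]
8.4 [ 0.464  -0.2253  0.1873] [0.642 0.766 0.   ] [-0.68  0.37  1.48 -0.    1.29 -1.56]
0.03 (array([ 0.46305103, -0.22579051]), np.float64(-300.447265625))
0.034 (array([ 0.46223365, -0.22517216]), np.float64(-291.41595458984375))
0.038 (array([ 0.46144674, -0.22441453]), np.float64(-270.51678466796875))
```

move_arm(deltas="64 0 0 0 -8;64 0 0 0 -8;64 0 0 0 -8;64 0 0 0 -8;64 0 0 0 -8;64 5.4 0 41.5 0;64 5.4 0 41.5 0;64 5.4 0 41.5 0;64 5.4 0 41.5 0;64 5.4 0 41.5 0;64 5.4 0 41.5 0;64 5.4 5 41.5 0;64 5.4 5 41.5 0;64 5.4 10 41.5 0;64 5.4 10 41.5 0;64 5.4 3 41.5 0;52 5.4 0 41.5 0;52 0 0 0 0;52 0 0 0 0;52 0 0 0 0")

```text
time: 10.4
eef_pos: [0.5279, 0.2718, 0.1526]
eef_rot: [-0.707, 0.707, -0.001, -0.001]
contact_force: [0.5, -0.7, 1.1]
finger_gap: 0.587
```

Run:
```python
from h import *
im,m=snap("w5")
for c in([(.02,.018)],[(.02,.00975)],[(.02,.018),(.02,.00975)],[(.02,.018),(.02,.00975),(0,.018)]):
    f=ringfit(im,m,(.5285,.2732),c,.006); print(f,to_tool([*f[0],0]))
```

```text
10.45 [0.5281 0.2716 0.153 ] [ 0.001  1.    -0.001] [ 0.28  0.53  1.31 -0.    1.31 -1.29]
(array([0.5258595 , 0.27326197]), np.float64(-102.30139923095703)) [ -2.06546941 153.01072831   1.7158755 ]
(array([0.52892265, 0.27329905]), np.float64(-118.1514663696289)) [  0.99765707 153.0066179    1.75528507]
(array([0.5289565 , 0.27344707]), np.float64(-199.3758544921875)) [  1.03139405 153.00648974   1.90333877]
(array([0.52912812, 0.27336233]), np.float64(-295.6745300292969)) [  1.20307388 153.00630811   1.8187213 ]
```

View pics/w5.png

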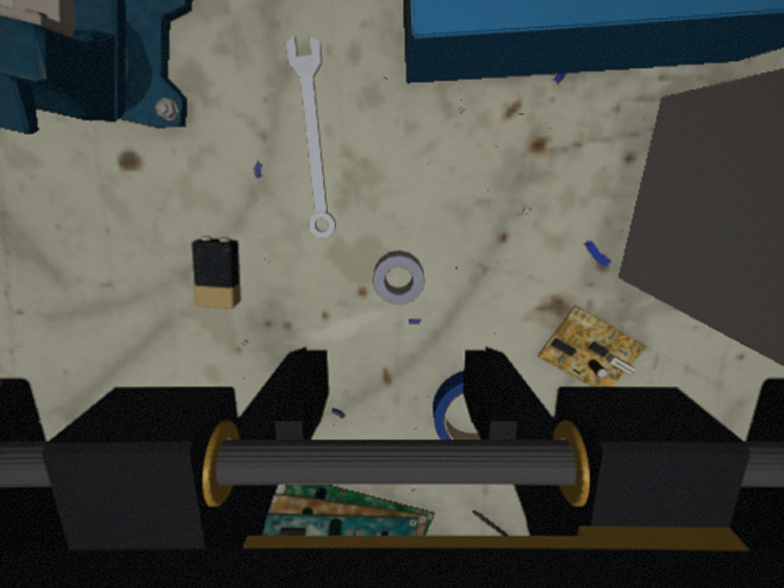

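Narrow collar at (399,277); the spanner ring (321,224) and battery (216,272) are clear of the fingers.

move_arm(deltas="52 1.1 25 1.8 0;52 0 40 0 0;52 0 40 0 0;52 0 30 0 0;52 0 11 0 0;52 0 3.5 0 0;52 0 0 0 0;52 0 0 0 0;28 0 0 0 0;28 0 0 0 0;28 0 0 0 0;28 0 0 0 0;28 0 0 0 0")

```text
time: 11.75
eef_pos: [0.5297, 0.2747, 0.005]
eef_rot: [0.707, -0.707, -0.001, -0.0]
contact_force: [-0.7, -1.2, 6.6]
finger_gap: 0.403
```

Run:
```python
from h import *
for i in range(3):
    s=get_state();print(s["time"],s["eef_pos"].round(4),s["finger_gap"]*88.1,s["contact_force"].round(1)); capture("top")
```

```text
11.75 [0.5297 0.2747 0.005 ] 35.54414936688204 [-0.7 -1.2  6.6]
11.8 [0.5297 0.2747 0.005 ] 35.629792687204095 [-0.2 -0.7  6.4]
11.85 [0.5297 0.2747 0.005 ] 35.627980761039005 [-0.3 -1.   6.5]
```

move_arm(deltas="28 0 -20 0 0;28 0 -45 0 0;28 0 -45 0 0;28 0 -45 0 0;28 -2 -30 -44.6 0;28 -2 0 -44.6 0;28 -2 0 -44.6 0;28 -2 0 -44.6 0;28 -2 0 -44.6 0;28 -2 0 -44.6 0;28 -2 0 -44.6 0;28 -2 0 -44.6 0;28 -2 0 -44.6 0;28 -2 0 -44.6 0;28 -2 0 -44.6 0;28 -2 0 -44.6 0;28 0 0 0 8;28 0 0 0 8;28 0 0 0 8;28 0 0 0 8")

```text
time: 13.9
eef_pos: [0.5056, -0.2574, 0.1868]
eef_rot: [0.679, -0.679, 0.197, -0.196]
contact_force: [0.1, -0.3, -1.9]
finger_gap: 0.407
```

move_arm(deltas="28 0 0 0 8;28 0 0 0 0;28 0 0 0 0;28 0 0 0 0")

```text
time: 14.3
eef_pos: [0.5058, -0.2574, 0.187]
eef_rot: [0.665, -0.665, 0.241, -0.241]
contact_force: [0.4, -0.8, -1.8]
finger_gap: 0.406
```

Run:
```python
from h import *
im,m=snap("w6"); s=get_state();print(s["finger_gap"])
z=s["eef_pos"][2]-.005
for c in([(z+.02,.00975)],[(z+.02,.018)],[(z+.02,.00975),(z,.00975),(z+.02,.018)]):
    r=ringfit(im,m,s["eef_pos"][:2],c,.005); h=r[0]; print(r,to_tool([*r[0],z]).round(2))
for c in([(.07,.0035)],[(.034,.025)],[(.034,.0155)],[(.034,.025),(.034,.0155)],[(.07,.0035),(.061,.008),(.034,.025),(.034,.0155)]): r=ringfit(im,m,(.4625,-.2253),c,.006); print(c,r)
print("move",(rot(s).T@[*(r[0]-h),0]*1000).round(2))
```

```text
14.35 [ 0.5058 -0.2574  0.187 ] [0.641 0.768 0.   ] [-0.68  0.45  1.34  0.    1.35 -1.55]
0.40521884369885347
(array([ 0.5046121 , -0.25749844]), np.float64(-145.2536163330078)) [-0.85  5.   -0.86]
(array([ 0.50552059, -0.25799691]), np.float64(-163.7882537841797)) [ 0.17  5.   -0.66]
(array([ 0.50531678, -0.25795208]), np.float64(-406.38995361328125)) [-0.02  5.   -0.76]
[(0.07, 0.0035)] (array([ 0.46245499, -0.22514953]), np.float64(-189.24777221679688))
[(0.034, 0.025)] (array([ 0.46248993, -0.2253236 ]), np.float64(-170.96047973632812))
[(0.034, 0.0155)] (array([ 0.46224593, -0.22513877]), np.float64(-171.4070281982422))
[(0.034, 0.025), (0.034, 0.0155)] (array([ 0.46234393, -0.22519457]), np.float64(-340.98388671875))
[(0.07, 0.0035), (0.061, 0.008), (0.034, 0.025), (0.034, 0.0155)] (array([ 0.46232907, -0.22511081]), np.float64(-585.14208984375))
move [-5.405e+01  1.000e-02 -2.320e+00]
```

View pics/w6.png

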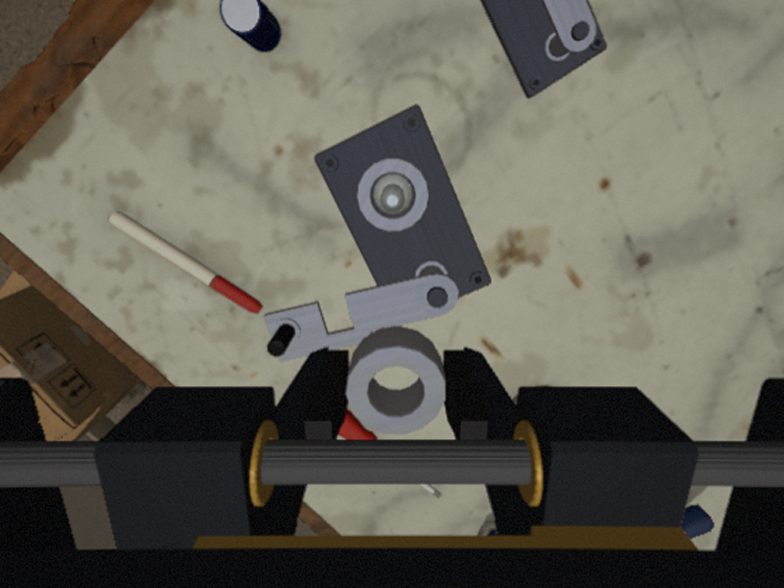

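The wide collar sits centred on the post at (393,194). The held narrow collar is at about (396,388).

move_arm(deltas="28 -27 0 -1.2 0;28 -27 0 -1.1 0;28 0 40 0 0;28 0 40 0 0;28 0 15 0 0;28 0 0 0 0;28 0 0 0 0;28 0 0 0 0")

```text
time: 15.15
eef_pos: [0.4636, -0.225, 0.0933]
eef_rot: [-0.664, 0.665, -0.241, 0.242]
contact_force: [-0.3, -0.3, -0.7]
finger_gap: 0.405
```

Run:
```python
from h import *
im,m=snap("w7"); s=get_state();z=s["eef_pos"][2]-.005
print(s["contact_force"],ringfit(im,m,s["eef_pos"][:2],[(z+.02,.00975),(z,.00975),(z+.02,.018)],.004)[0])
```

```text
15.2 [ 0.4635 -0.2249  0.0932] [0.642 0.767 0.   ] [-0.68  0.48  1.61  0.    1.05 -1.56]
[-0.20047103 -0.45918162 -1.24574814] [ 0.46232487 -0.22525464]
```

move_arm(deltas="28 0 10 0 0;28 0 7 0 0;28 0 5 0 0;28 0 4 0 0;28 0 4 0 0;28 0 0 0 0;28 0 0 0 0")

```text
time: 15.9
eef_pos: [0.463, -0.2245, 0.0621]
eef_rot: [-0.665, 0.665, -0.242, 0.242]
contact_force: [0.5, 0.5, -0.4]
finger_gap: 0.407
```

move_arm(deltas="28 0 6 0 0;28 0 6 0 0;28 0 5 0 0;28 0 3 0 0;28 0 1.5 0 0;28 0 0 0 0;28 0 0 0 0")

```text
time: 16.6
eef_pos: [0.463, -0.2246, 0.0406]
eef_rot: [-0.665, 0.665, -0.242, 0.242]
contact_force: [0.3, 0.4, -0.4]
finger_gap: 0.403
```

move_arm(deltas="28 0 1 0 0;28 0 0.8 0 0;28 0 0 0 0;28 0 0 0 0")

```text
time: 17.0
eef_pos: [0.4631, -0.2246, 0.039]
eef_rot: [-0.664, 0.665, -0.241, 0.242]
contact_force: [-0.7, 0.5, 2.0]
finger_gap: 0.408
```

move_arm(deltas="54 0 0 0 0;54 0 0 0 0;54 0 0 0 0;54 0 -20 0 0;54 0 -40 0 0;54 0 -45 0 0;54 0 -45 0 0;54 27 0 0 0;54 27 0 0 0;54 0 0 0 0;54 0 0 0 0")

```text
time: 18.1
eef_pos: [0.504, -0.259, 0.1881]
eef_rot: [0.665, -0.664, 0.242, -0.241]
contact_force: [0.2, 0.8, 0.2]
finger_gap: 0.615
```

Run:
```python
from h import *
im,m=snap("w8"); s=get_state()
for h in(.05,.054,.058):print(h,ringfit(im,m,(.4623,-.2252),[(h,.018)],.005),ringfit(im,m,(.4623,-.2252),[(h,.018),(h,.00975)],.005))
v=cv2.resize(im[60:290,170:400],(598,598),interpolation=cv2.INTER_CUBIC); cv2.imwrite("pics/c8.png",v[:,:,::-1])
```

```text
18.15 [ 0.5038 -0.2586  0.1883] [ 0.642  0.766 -0.   ] [-0.68  0.45  1.34  0.    1.36 -1.56]
0.05 (array([ 0.45547303, -0.22226406]), np.float64(-78.05128479003906)) (array([ 0.46313515, -0.22576499]), np.float64(-136.48089599609375))
0.054 (array([ 0.4656214 , -0.22125964]), np.float64(-73.81205749511719)) (array([ 0.45722311, -0.22781037]), np.float64(-133.77850341796875))
0.058 (array([ 0.46537467, -0.22649838]), np.float64(-75.43058013916016)) (array([ 0.46178553, -0.22453894]), np.float64(-140.2478790283203))
```

View pics/c8.png

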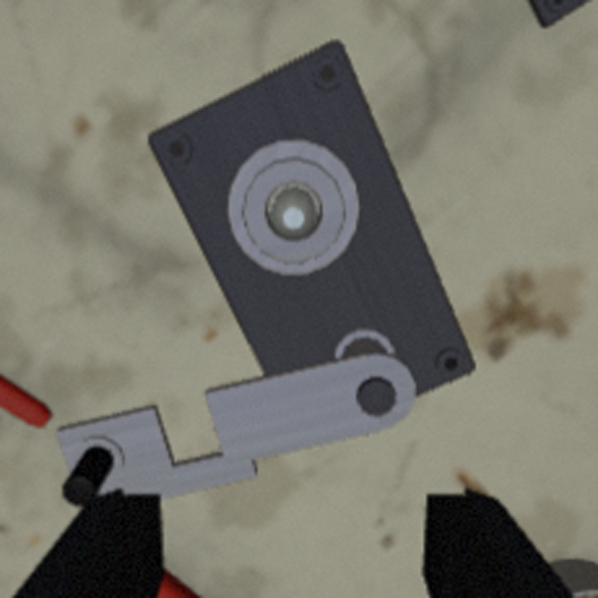

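The narrow collar is concentric on the wide one, with the post tip at crop (293,213). The arm pivot is at (377,397), and the pin runs from base (103,460) to top (78,490). Now I'll work out the pin grasp and arc.

Run:
```python
from h import *
im,m=load("w8")
px=lambda a,b:(np.array((a,b))+.5)/2.6-.5+[170,60]
piv=at(m,px(377,397),.068)[:2]; b=at(m,px(103,460),.062)[:2]; t=at(m,px(78,490),.092)[:2]
p2=np.array([.4624,-.2252])+.07*np.array([np.cos(np.radians(-15)),np.sin(np.radians(-15))])
print("piv",piv,p2,"pin",b,t,np.hypot(*(b-p2)),np.hypot(*(t-p2)))
for q in(b,t):
    a=np.degrees(np.arctan2(*(q-p2)[::-1])); print("ang",a,"swing",a-165+360)
a=np.radians(np.degrees(np.arctan2(*((b+t)/2-p2)[::-1]))); pin=p2+.105*np.array([np.cos(a),np.sin(a)]); print(pin)
s=get_state(); print(np.degrees(np.arctan2(rot(s)[1,2],rot(s)[0,2])),to_tool([*pin,.068]))
```

```text
piv [ 0.52962132 -0.24259446] [ 0.53001481 -0.24331733] pin [ 0.48551943 -0.3368427 ] [ 0.48329235 -0.33672477] 0.10357042548473672 0.10444107333612386
ang -115.44311128867949 swing 79.55688871132054
ang -116.57424735710347 swing 78.42575264289655
[ 0.48396764 -0.33768183]
50.039401768715884 [ 35.7592401  120.22928562 -73.30057883]
```

move_arm(deltas="54 17.9 0 -36.7 0;54 17.9 0 -36.6 0;54 0 0 0 8.5;54 0 0 0 8.5;54 0 0 0 8.5;54 0 0 0 8.5;54 0 0 0 8.5;54 0 0 0 8.5;54 0 0 0 8.5;54 0 0 0 8.5;54 0 0 0 8;54 0 40 0 0;54 0 40 0 0;54 0 25 0 0;54 0 13 0 0;54 0 0 0 0;54 0 0 0 0")

```text
time: 19.85
eef_pos: [0.485, -0.3386, 0.072]
eef_rot: [-0.375, 0.375, -0.599, 0.6]
contact_force: [-0.1, -0.5, 0.5]
finger_gap: 0.614
```

Run:
```python
from h import *
im,m=snap("w9"); s=get_state(); print(to_tool([.484,-.3377,.068]),s["contact_force"])
```

```text
19.9 [ 0.4852 -0.3387  0.0723] [ 0.899 -0.438  0.002] [-0.81  0.61  1.41  0.    1.11 -0.36]
[-0.42275211  4.281781   -1.53648846] [0.18434581 0.20137455 0.4434878 ]
```

View pics/w9.png

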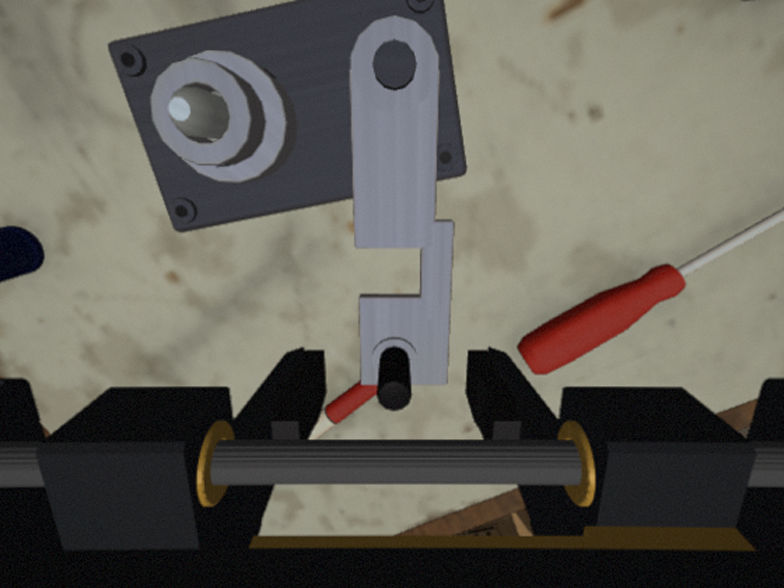

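Pin at (394,380) is midway between the fingers, and the stack looks right at (205,110). Close loosely around the pin and follow the arc.

move_arm(deltas="15 0 1 0 0;15 0 0 0 0;15 0 0 0 0;15 0 0 0 0;15 -0.6 0 -11 6;15 -0.6 0 -11 6;15 -0.6 0 -11 6;15 -0.6 0 -11 6", newtons=5)

```text
time: 20.7
eef_pos: [0.45, -0.3113, 0.0699]
eef_rot: [-0.241, 0.241, -0.665, 0.665]
contact_force: [0.2, 0.2, 0.2]
finger_gap: 0.171
```

move_arm(deltas="15 -0.6 0 -11 6;15 -0.6 0 -11 6;15 -0.6 0 -11 6;15 -0.6 0 -11 6;15 -0.6 0 -11 6;15 -0.6 0 -11 6;15 -0.6 0 -11 6;15 0 0 0 0;15 0 0 0 0")

```text
time: 21.6
eef_pos: [0.426, -0.2403, 0.0699]
eef_rot: [0.011, -0.011, -0.707, 0.707]
contact_force: [0.4, 0.4, -0.1]
finger_gap: 0.171
```

Run:
```python
from h import *
im,m=snap("w10"); s=get_state(); P=np.array([.530,-.2433]); d=s["eef_pos"][:2]-P
a=np.degrees(np.arctan2(d[1],d[0])); print("r",np.hypot(*d),"swing",a-165, s["finger_gap"]*88,s["contact_force"])
```

```text
21.65 [ 0.426  -0.2405  0.0699] [-0.032 -0.999  0.   ] [-0.76  0.48  1.71 -0.    0.95  0.85]
r 0.10403266022877743 swing 13.459121540950491 15.061212483592712 [ 0.16702538 -0.38861928  0.04372505]
```

View pics/w10.png

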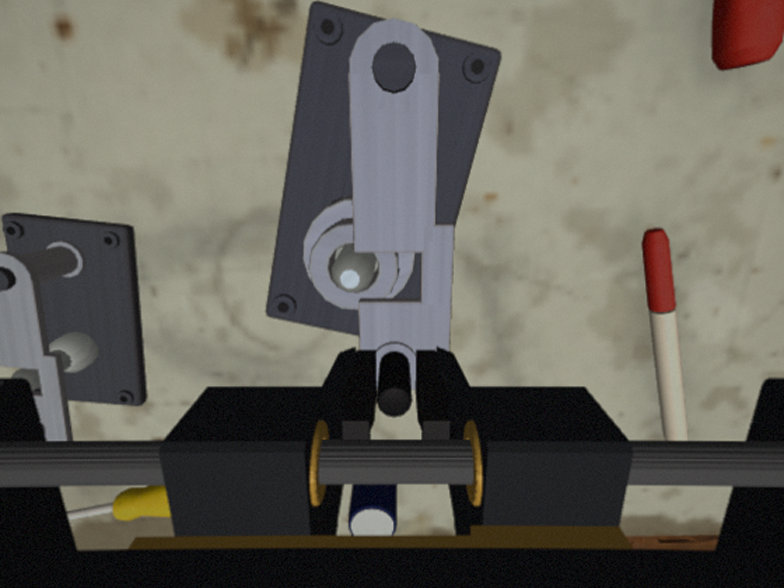

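The post is entering the slot correctly: slot at (395,275), tip at (350,280). About 14° remain.

move_arm(deltas="15 -0.6 0 -11 6;15 -0.3 0 -5.5 3;15 -0.2 0 -4 2.2;15 0 0 -2 1;15 0 0 -1.5 0.5;15 0 0 0 0;15 0 0 0 0")

```text
time: 22.35
eef_pos: [0.4297, -0.2166, 0.0698]
eef_rot: [0.09, -0.09, -0.701, 0.701]
contact_force: [0.1, -0.4, -0.2]
finger_gap: 0.171
```

```bash
cat > q.py <<'E'
from h import *
s=get_state(); P=np.array([.530,-.2433]); d=s["eef_pos"][:2]-P
a=np.degrees(np.arctan2(d[1],d[0])); print(s["eef_pos"],"r",np.hypot(*d),"swing",a-165, s["finger_gap"]*88,(rot(s).T@s["contact_force"]).round(2))
E
python3 q.py
```

```text
[ 0.42970256 -0.21657154  0.06975956] r 0.10379781364237702 swing 0.07792891772444932 15.080592815459074 [-0.21  0.17  0.36]
```

No stop contact yet, so I continue gently.

move_arm(deltas="15 0 0 -1 0;15 0 0 -1 0;15 0 0 0 0")

```text
time: 22.65
eef_pos: [0.4301, -0.2145, 0.0698]
eef_rot: [0.09, -0.09, -0.701, 0.701]
contact_force: [-0.6, -0.4, -0.5]
finger_gap: 0.173
```

```bash
python3 q.py
```

```text
[ 0.43012199 -0.21450522  0.06976312] r 0.10394592821841683 swing -1.0822447708230527 15.265210381948814 [0.44 0.52 0.48]
```

move_arm(deltas="15 0 0 -1 0;15 0 0 -0.5 0;15 0 0 0 0")

```text
time: 22.95
eef_pos: [0.4303, -0.2142, 0.0698]
eef_rot: [0.09, -0.09, -0.7, 0.702]
contact_force: [-4.7, -9.8, -2.0]
finger_gap: 0.17
```

```bash
python3 q.py
```

```text
[ 0.43026345 -0.21420526  0.06979756] r 0.10389361848133459 swing -1.2628024864886243 14.998043220288741 [ 2.08  1.99 10.71]
```

The stop is reached (10.7 N against the motion). Open and lift away.

move_arm(deltas="15 0 0 1.5 0;40 0 0 0 0;40 0 0 0 0;40 0 0 0 0;40 0 -15 0 0;40 0 -30 0 0;40 0 -40 0 0;40 0 -40 0 0;40 20 0 0 0;40 0 0 0 0;40 0 0 0 0")

```text
time: 24.05
eef_pos: [0.4108, -0.2092, 0.1945]
eef_rot: [-0.09, 0.09, 0.701, -0.701]
contact_force: [-0.2, -1.1, 0.5]
finger_gap: 0.453
```

Run:
```python
from h import *
im,m=snap("w11"); t,_=snap("t11","top")
a=cv2.resize(im[40:300,120:420],(400,347),interpolation=cv2.INTER_CUBIC)
b=cv2.resize(t[150:260,150:470],(800,275),interpolation=cv2.INTER_CUBIC)
sc,_=snap("s11","scene"); c=cv2.resize(sc[190:340,300:480],(400,347)[:2],interpolation=cv2.INTER_CUBIC)
cv2.imwrite("pics/fin.png",cv2.resize(np.vstack([np.hstack([a,c]),b]),(771,600))[:,:,::-1])
```

```text
24.1 [ 0.411  -0.2093  0.1942] [-0.253 -0.967 -0.001] [-0.73  0.27  1.61  0.    1.27  1.1 ]
24.15 [ 0.4111 -0.2093  0.1941] [-0.253 -0.967 -0.001] [-0.73  0.27  1.61  0.    1.27  1.1 ]
24.2 [ 0.4111 -0.2094  0.1941] [-0.253 -0.967 -0.001] [-0.73  0.27  1.61  0.    1.27  1.1 ]
```

View pics/fin.png

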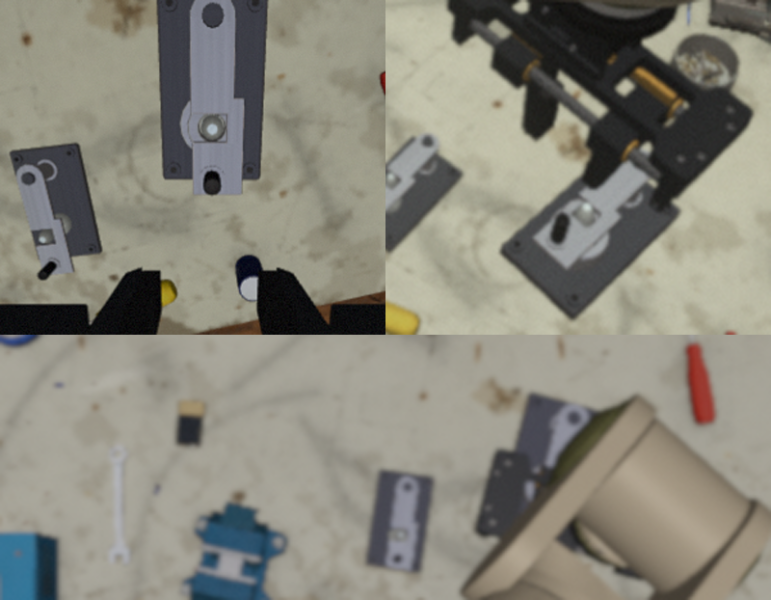

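The arm is shut with the post tip in its slot (wrist crop, 211,128), and the gripper is clear. The battery and spanner lie where they were.

```bash
python3 -c "
from rig import *
print(get_state()['contact_force']); print(job_done())"
```

```text
[-0.06563275  1.3247187   0.2976828 ]
the job is handed in; nothing more can be done
None
```

The job is done and handed in at about 24 s of the 72 s allowed. I stacked the wide collar on the base plate, then the narrow collar on top of it. I then swung the slotted arm shut against its stop, feeling 10.7 N there, let go and lifted clear.

**Last checks:**
- **Arm:** the final pictures show it shut with the post tip inside its slot and the gripper clear of everything.
- **Collars:** both bottomed at the expected height (tool at 16.7 mm and 39.0 mm) and looked concentric on the post after release.
- **Bystanders:** the battery and spanner look undisturbed in the final top view. I compared them by eye only.

**Disagreements:**
- The edge fit of the narrow collar after release gave no usable position or height. I relied on the picture and the arm's height for that one.
- The same fit on the wide collar matched a top height of 30 mm slightly better than the true 34 mm, but it cannot tell those apart. I took it as seated because it slid on freely and the tool reached its expected height.
- At the stop, my computed swing angle read about -1.3° instead of 0. About 0.8° of that is finger slack, and the rest is within calibration error.

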